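Size a hub in the stepped bore gauge

ROBOT

A 7-joint arm with a two-finger parallel gripper is mounted at the origin on the work surface. World frame = base frame: x ahead of the robot, y to its left, z up, the work surface at z = 0. Lengths are in m, angles in rad, forces in N, time in s.
With the tool pointing down it reaches from about 0.35 to 0.9 m from the base axis. Payload 8.1 kg.
Tool frame: the origin (TCP) lies between the finger pads; the fingertips stand 19 mm ahead of it and the grasp point (between the pads) is the TCP (env.tcp_to_tips is the distance from the TCP to the fingertips, in m); z points along the fingers, y is the line along which they close (so a half turn about z gives the same grasp; the last joint's range is limited). The gripper opens to 85 mm and grips with 20 to 120 N. Pads are 22 mm wide; open, the fingers measure 114 mm over their backs; the gripper's body (76 mm by 85 mm) begins 54 mm behind the grasp point. The pads swing forward as they close: fully open they stand 13 mm farther back than shut.
Start: joints at [-1.272, 0.434, 0.025, 1.573, -0.012, 1.134, -0.075], TCP at [0.244, 0.575, 0.25] pointing down, gripper open.
Joint ranges: [-2.62, 2.62], [-0.44, 2.09], [-1.27, 1.32], [0.08, 2.57], [-1.32, 4.46], [0.12, 2], [-2.74, 2.74]. Speed limits (rad/s): [2.22, 2.22, 3.01, 3.01, 3.14, 3.14, 3.14].

INTERFACE

Orientations are given as a unit quaternion [w, x, y, z].
In Python, from cell import env gives the robot as it stands. The module is installed in compiled form; this text tells all that it offers.
- The arm moves only by the tool apply_moves, never from a script. Its argument "increments" is a list that holds one entry, the list of rows, each a list of 7 numbers: the turn, a rotation vector about the tool's x, y, z as a fraction of full scale, then the shift along the tool's x, y, z as a fraction of full scale, then the opening, from -1 (shut) to 1 (fully open). In form: [[[wx, wy, wz, x, y, z, claw], ...]]. A call has 1 to 8 rows; each row shifts and turns the commanded pose from where the row before left it, along the tool's axes as they then stand; what a row does not reach is not made up. Full scale, the value 1, is 25 mm for a shift and 0.1 rad for a turn. A row lasts 1/10 s, in which the tool goes at most 50 mm and 8.59 degrees, less where a joint would pass 70% of its speed; a pose out of reach is approached as far as the arm can. A call with a number of a shift or a turn outside -1 to 1 is refused whole. A call with a gripper value outside its range is refused whole. The fingers move at their own pace and stop on an object; the grip force is fixed at half the most. Time passes only in rows, so rows that do not move let the fingers close. It gives the time, the measured TCP pose, the force, the opening and the grip force at its end, in the units of the state.
- env.read_state(): the state, without advancing time (a new reading comes with each control period).
- env.read_camera(name): name is "scene" or "top" or "wrist"; returns a dict with "color" (480x640x3 uint8, red, green, blue), "vfov" (degrees; the focal length in pixels is half the picture's height over the tangent of half this angle, whatever the lens; pixels are square), "cx", "cy" (the principal point, pixels), "k1" (the pictures are not rectified: a ray, as slopes to the right and down, at radius r is drawn at 1 + k1 r^2 times it, then the intrinsics apply), "extrinsics" (4x4, takes a point from camera to world coordinates). Camera axes: x right, y down, z forward; pixel columns grow to the right and rows downward; lengths in m; the calibration is good to about 2 mm. A picture is of the moment at which its call begins. There is no depth.
- env.close_job(): hands the job in; it is judged then, once.
The state is a dict: "clock": time; "qpos": joint angles; "dq": joint speeds; "effort": joint torques, N m; "position": TCP position; "ee_rot": TCP orientation; "force": force on the tool from outside, world axes, zero at the start; "ft_torque": the same for the moment, N m; "grip_width": finger opening in m; "gripper_force": force on a finger pad.
Only numpy, scipy, OpenCV 4.12 (cv2) and the standard library are available. Lean on these libraries where they do the work, as an engineer would, in place of code of your own. Each camera call takes 0.05 s, during which the arm holds its last target. There are 200 camera calls.

TASK

Gauge the hub that stands on the orange pad: hold it upright and try its plug in the stepped bore gauge, gently, starting at the smallest bore and taking every step in turn up to the first one that it enters. Leave it there fully home and let go. Do not put it into a bore that is too large, and leave the hubs in the tray, the tape roll and the screwdriver alone.

Things in the scene. Friction and masses are not known exactly. Their poses are not given: they have to be found in the camera images.
- gauge: fixed rigid steel staircase block, 64 mm (x) by 216 mm (y): four treads, each 54 mm long in y, 20, 25, 30 and 35 mm high, lowest at the +y end, each with one upright bore in its middle, 21, 26, 31 and 36 mm wide from lowest to highest. Over 40 N (all contacts added up, side walls included) between hub and gauge is too hard. Origin: centre of the underside; z up
- gauge_step1 (a point): centre of the mouth of the gauge's smallest bore (step 1): 21 mm in diameter, 15 mm deep with a floor, in a tread 20 mm above the bench; z up. A plug 1 mm smaller than the bore enters it (0.5 mm play all round) until its flange lies on the tread, plug 12 mm deep; a larger plug stays on top
- gauge_step2 (a point): centre of the mouth of the gauge's second bore (step 2): 26 mm in diameter, 15 mm deep with a floor, in a tread 25 mm above the bench; z up. A plug 1 mm smaller than the bore enters it (0.5 mm play all round) until its flange lies on the tread, plug 12 mm deep; a larger plug stays on top
- gauge_step3 (a point): centre of the mouth of the gauge's third bore (step 3): 31 mm in diameter, 15 mm deep with a floor, in a tread 30 mm above the bench; z up. A plug 1 mm smaller than the bore enters it (0.5 mm play all round) until its flange lies on the tread, plug 12 mm deep; a larger plug stays on top
- gauge_step4 (a point): centre of the mouth of the gauge's largest bore (step 4): 36 mm in diameter, 15 mm deep with a floor, in a tread 35 mm above the bench; z up. A plug 1 mm smaller than the bore enters it (0.5 mm play all round) until its flange lies on the tread, plug 12 mm deep; a larger plug stays on top
- pad: fixed round orange pad, 72 mm in diameter, 3 mm thick; the hub to be gauged stands at its middle. Origin: centre of the underside
- tray: fixed grey tray 160 mm (x) by 76 mm (y), floor 3 mm thick, rim 8 mm high; the two hubs that are not to be touched stand in it, 80 mm apart along its x. Origin: centre of the underside
- hub_p: one of three turned hubs alike from above, 44 mm tall, 50 to 100 g, upright at the start. Bottom: aluminium plug 12 mm long, 1 mm foot chamfer, diameter 25, 30 or 35 mm (one of each; which is which is not told). Then a black flange 44 mm wide, 4 mm thick; then an aluminium stem 16 mm wide, 28 mm tall, to grip. Origin: centre of the plug's underside; z up
- hub_q: one of three turned hubs alike from above, 44 mm tall, 50 to 100 g, upright at the start. Bottom: aluminium plug 12 mm long, 1 mm foot chamfer, diameter 25, 30 or 35 mm (one of each; which is which is not told). Then a black flange 44 mm wide, 4 mm thick; then an aluminium stem 16 mm wide, 28 mm tall, to grip. Origin: centre of the plug's underside; z up
- hub_r: one of three turned hubs alike from above, 44 mm tall, 50 to 100 g, upright at the start. Bottom: aluminium plug 12 mm long, 1 mm foot chamfer, diameter 25, 30 or 35 mm (one of each; which is which is not told). Then a black flange 44 mm wide, 4 mm thick; then an aluminium stem 16 mm wide, 28 mm tall, to grip. Origin: centre of the plug's underside; z up
- tape_roll: bystander: loose amber ring of tape lying flat, 84 mm in diameter, 19 mm high. Origin: centre of the underside
- driver: bystander: loose screwdriver with a blue handle, lying flat, about 200 mm long. Origin: under its middle; x along it
Mind the look-alikes: they are no part of the job. Leave any green look-alike of the hub_r alone. Leave any blue look-alike of the hub_p alone.

How it is judged:
By the outcome, as a careful person would: the job done as asked, in the order asked, and still so for the second after the job is handed in, with the robot touching nothing.
It also fails if it takes over 72 s, if anything falls off the work surface, if the arm or the gripper's body presses on something with over 40 N, if the wrist force passes 120 N, or if a joint passes its speed limit or range.

## Working session

There is one attempt and no reset: what is moved stays moved. The work goes in short steps, Python scripts to look and compute and a tool call to move; the robot and the scene stay as the last step left them, time stands still between calls to the robot, and variables do not carry over. Pictures are saved under pics/ and viewed, at most 10 in all, crops included, and the job is handed in when it is done.

Besides the shell and the picture viewer there is one more tool, called as name(argument=value, ...) on one line, values as JSON. apply_moves: Moves the arm, as the interface text tells. Its arguments: {"type":"object","properties":{"increments":{"type":"array"}},"required":["increments"]}

```bash
mkdir -p pics; python3 - <<'E'
from cell import env
import cv2,numpy as np,pickle
d={}
for n in("scene","top","wrist"):
    c=env.read_camera(n);d[n]=c;cv2.imwrite(f"pics/{n}0.png",c["color"][:,:,::-1])
    print(n,c["vfov"],c["cx"],c["cy"],c["k1"],np.round(c["extrinsics"],3).tolist())
pickle.dump(d,open("d0.pkl","wb"))
s=env.read_state();print(s["clock"],s["position"],s["ee_rot"],s["grip_width"],env.tcp_to_tips)
E
```

```text
scene 46.214346212349106 320.0101007679876 251.95293546946232 -0.09461103101693509 [[-0.824, 0.472, -0.314, 0.92], [0.567, 0.7, -0.434, 0.433], [0.016, -0.536, -0.844, 0.838], [0.0, 0.0, 0.0, 1.0]]
top 55.23840243742407 321.5721273066605 235.22937501616826 0.03666802044411074 [[-0.013, -0.989, 0.145, 0.519], [-1.0, 0.011, -0.011, 0.04], [0.009, -0.145, -0.989, 0.869], [0.0, 0.0, 0.0, 1.0]]
wrist 71.60496256895364 313.6330139515583 238.4255699610116 0.0058298432379127055 [[0.393, 0.875, 0.285, 0.172], [0.92, -0.373, -0.123, 0.606], [-0.001, 0.31, -0.951, 0.374], [0.0, 0.0, 0.0, 1.0]]
0.15 [0.24433889 0.57487809 0.24967766] [-6.94611678e-05  1.99598867e-01  9.79877494e-01 -6.20226495e-04] 0.08534783939707755 0.019
```

View pics/top0.png

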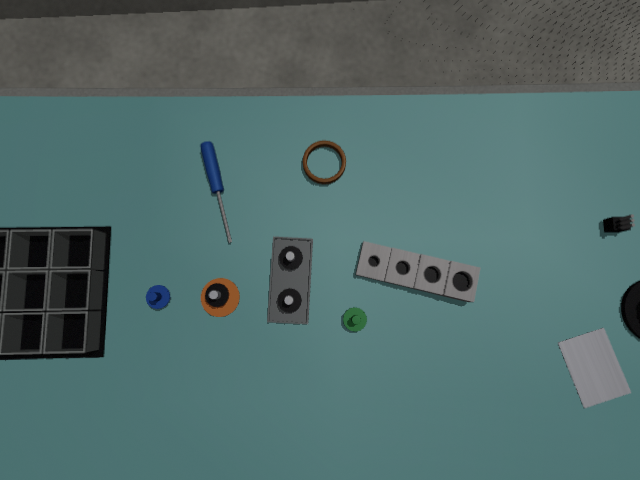

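View pics/scene0.png

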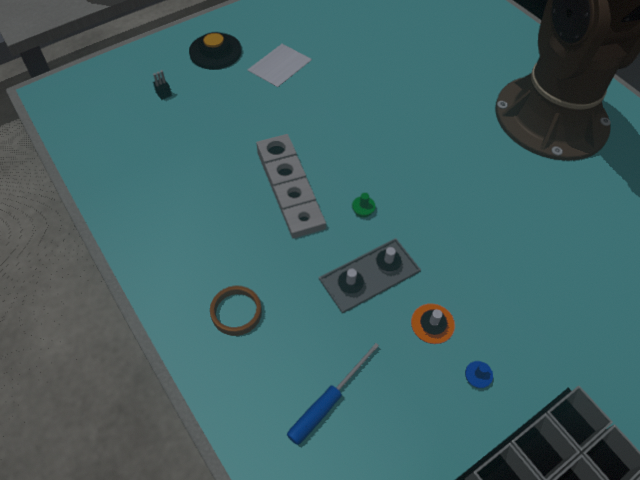

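The top view shows the pad and hub at about (220,298) and the tray hubs at (290,257) and (289,300). The bore mouths are at (374,261), (403,268), (432,274) and (463,281), with a green look-alike at (354,320) and a blue one at (158,297). The scene view agrees: the hub is at (435,320) and step 1 at (305,216).

```bash
cat > h.py <<'E'
import cv2,numpy as np
from scipy.spatial.transform import Rotation as R
def ray(c,uv):
    f=240/np.tan(np.radians(c["vfov"]/2)); d=(np.atleast_2d(uv)-[c["cx"],c["cy"]])/f
    u=d.copy()
    for _ in range(20): u=d/(1+c["k1"]*(u**2).sum(1,keepdims=True))
    E=c["extrinsics"]; return E[:3,3],np.c_[u,np.ones(len(u))]@E[:3,:3].T
def plane(c,uv,z):
    o,v=ray(c,uv); return o+v*((z-o[2])/v[:,2])[:,None]
def proj(c,p):
    E=c["extrinsics"];q=(np.atleast_2d(p)-E[:3,3])@E[:3,:3];u=q[:,:2]/q[:,2:]
    u=u*(1+c["k1"]*(u**2).sum(1,keepdims=True));f=240/np.tan(np.radians(c["vfov"]/2))
    return u*f+[c["cx"],c["cy"]]
def blobs(m,amin):
    cs,_=cv2.findContours(m.astype(np.uint8),cv2.RETR_EXTERNAL,cv2.CHAIN_APPROX_NONE)
    return [k for k in cs if cv2.contourArea(k)>amin]
def circ(c,k,z):
    """contour -> plane at z -> circle (hull)"""
    P=plane(c,cv2.convexHull(k)[:,0].astype(float),z)[:,:2].astype(np.float32)
    (x,y),(a,b),_=cv2.fitEllipse(P); return np.round([x,y,a,b],4)
E
python3 - <<'E'
import pickle;from h import *
d=pickle.load(open("d0.pkl","rb"))
steps={"top":[(374,261),(403,268),(432,274),(463,281)],"scene":[(305,216),(294,192),(285,170),(276,148)]}
for n in("top","scene"):
    c=d[n];hsv=cv2.cvtColor(c["color"],cv2.COLOR_RGB2HSV);g=c["color"].min(2)
    for k in blobs((hsv[...,0]<20)&(hsv[...,1]>150)&(hsv[...,2]>90),300): print(n,"orange",circ(c,k,.003))
    for i,(u,v) in enumerate(steps[n]):
        w=16;p=g[v-w:v+w,u-w:u+w]
        for T in (60,90):
            for k in blobs(p<T,15):
                if cv2.pointPolygonTest(k,(w,w),False)>=0: print(n,i+1,T,circ(c,k+[u-w,v-w],.02+.005*i))
    s=(216,295) if n=="top" else (437,314)
    p=c["color"][s[1]-14:s[1]+14,s[0]-14:s[0]+14]
    for k in blobs((p.min(2)>100),10): print(n,"stem",circ(c,k+[s[0]-14,s[1]-14],.047))
    x,y=(374,261) if n=="top" else (305,216); print(g[y,x-14:x+14])
E
```

```text
top orange [0.5319 0.2221 0.07   0.0702]
top 1 60 [ 0.5948 -0.0649  0.0188  0.0198]
top 1 90 [ 0.5945 -0.065   0.0213  0.0216]
top 2 60 [ 0.5814 -0.1172  0.0239  0.0249]
top 2 90 [ 0.5811 -0.117   0.026   0.0262]
top 3 60 [ 0.5681 -0.1697  0.029   0.0295]
top 3 90 [ 0.5681 -0.1698  0.0306  0.0313]
top 4 60 [ 0.5548 -0.2216  0.0339  0.0351]
top 4 90 [ 0.5547 -0.2219  0.0365  0.0368]
top stem [0.5356 0.2244 0.0138 0.0147]
[124 126 124 124 123 124 125 119  72  39  36  35  36  36  36  36   9   7
  19  57 111 124 125 125 124 125 126 125]
scene orange [0.5343 0.2208 0.0697 0.0706]
scene 1 60 [ 0.5977 -0.066   0.0172  0.0178]
scene 1 90 [ 0.597  -0.0669  0.0213  0.0224]
scene 2 60 [ 0.5842 -0.1182  0.0216  0.0226]
scene 2 90 [ 0.5837 -0.1188  0.0266  0.0272]
scene 3 60 [ 0.5715 -0.1711  0.026   0.0282]
scene 3 90 [ 0.5705 -0.1714  0.0317  0.032 ]
scene 4 60 [ 0.5578 -0.2232  0.0323  0.0341]
scene 4 90 [ 0.5572 -0.2234  0.0363  0.0379]
scene stem [0.538  0.2234 0.014  0.0144]
[106 105 106 105 105 104  95  69  50  54  51  46  44  44  44  49  57  60
  69  92 103 103 103 102 103 103 104 103]
```

apply_moves(increments=[[[0,0,0,-0.95,-0.5,0,1],[0,0,0,-0.95,-0.5,0,1],[0,0,0,-0.95,-0.5,0,1],[0,0,0,-0.95,-0.5,0,1],[0,0,0,-0.95,-0.5,0,1],[0,0,0,-0.95,-0.5,0,1],[0,0,0,-0.95,-0.5,0,1],[0,0,0,-0.95,-0.5,0,1]]])

```text
clock: 0.95
position: [0.3807, 0.4079, 0.2501]
ee_rot: [-0.0, 0.2, 0.98, -0.0]
force: [0.4, 0.7, -1.1]
grip_width: 0.0857
gripper_force: 0.0
```

apply_moves(increments=[[[0,0,0,-0.95,-0.5,0,1],[0,0,0,-0.95,-0.5,0,1],[0,0,0,-0.95,-0.5,0,1],[0,0,0,-0.95,-0.5,0,1],[0,0,0,-0.95,-0.5,0,1],[0,0,0,-0.95,-0.5,0,1],[0,0,0,-0.95,-0.5,0,1],[0,0,0,-0.95,-0.5,0,1]]])

```text
clock: 1.75
position: [0.5164, 0.2415, 0.2501]
ee_rot: [-0.0, 0.2, 0.98, -0.0]
force: [-0.6, 0.8, -0.4]
grip_width: 0.0856
gripper_force: 0.0
```

apply_moves(increments=[[[0,0,0.95,0,0,0,1],[0,0,0.95,0,0,0.3,1],[0,0,0.95,0,0,0.3,1],[0,0,0.95,0,0,0.3,1],[0,0,0.95,0,0,0.3,1],[0,0,0.95,0,0,0.3,1],[0,0,0.95,0,0,0.3,1],[0,0,0.95,0,0,0.3,1]]])

```text
clock: 2.55
position: [0.5157, 0.2425, 0.1973]
ee_rot: [-0.0, 0.55, 0.835, -0.0]
force: [-0.7, -0.4, -0.0]
grip_width: 0.0856
gripper_force: 0.0
```

apply_moves(increments=[[[0,0,0.95,0,0,0.3,1],[0,0,0.95,0,0,0.3,1],[0,0,0.95,0,0,0.3,1],[0,0,0.95,0,0,0.3,1],[0,0,0.95,0,0,0.3,1],[0,0,0.95,0,0,0,1],[0,0,0.95,0,0,0,1],[0,0,0,0,0,0,0.2]]])

```text
clock: 3.35
position: [0.5157, 0.2426, 0.16]
ee_rot: [0.0, 0.792, 0.611, -0.0]
force: [-0.7, -0.3, 0.1]
grip_width: 0.0732
gripper_force: 0.0
```

```bash
python3 - <<'E'
from h import *;from cell import env
c=env.read_camera("wrist");cv2.imwrite("pics/w1.png",c["color"][:,:,::-1])
s=env.read_state();r=R.from_quat(np.roll(s["ee_rot"],-1)).as_matrix()
print(s["clock"],s["position"],np.round(r,4).tolist(),s["grip_width"],s["force"],np.round(s["qpos"],2))
print(proj(c,[[.5355,.223,.047],[.533,.2215,.003]]))
E
```

```text
3.4 [0.51574934 0.24257808 0.16009341] [[0.2512, 0.9679, -0.0003], [0.9679, -0.2512, -0.0004], [-0.0005, -0.0002, -1.0]] 0.06610222360906634 [ 0.45308508 -0.82237727  1.4416235 ] [-0.87  0.46  0.47  1.85 -0.26  0.89 -0.53]
[[344.8828269  258.19767803]
 [338.15037577 242.31873709]]
```

View pics/w1.png

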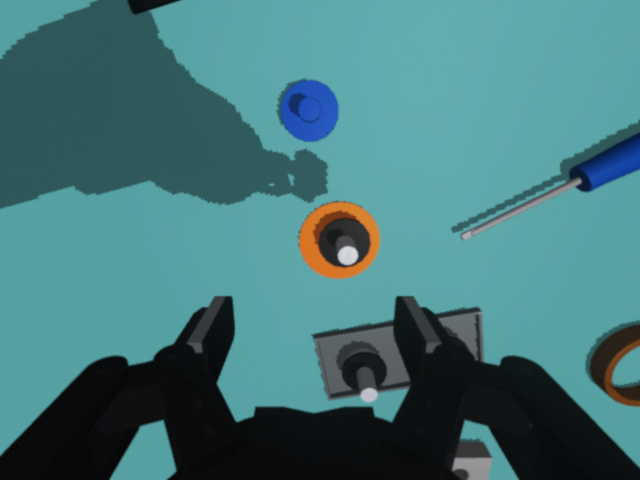

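The wrist view shows the stem top at (348,256), the pad at (340,240) and the fingers below. Nothing is in the way.

```bash
python3 - <<'E'
from h import *;from cell import env
c=env.read_camera("wrist");p=c["color"]
m=(p.min(2)>150);m[:240]=0;m[275:]=0;m[:,:330]=0;m[:,365:]=0
for k in blobs(m,20): h=circ(c,k,.047);print(h)
o=(p[...,0]>150)&(p[...,2]<90)
for k in blobs(o,500): print(circ(c,k,.003))
s=env.read_state();r=R.from_quat(np.roll(s["ee_rot"],-1)).as_matrix()
print((r.T@(np.r_[h[:2],.0415]-s["position"]))/.025)
E
```

```text
[0.538  0.2249 0.0148 0.0151]
[0.5339 0.2225 0.0711 0.0715]
[-0.4615877   1.03554244  4.7478144 ]
```

apply_moves(increments=[[[0,0,0,-0.25,0.5,0,0.1],[0,0,0,-0.24,0.51,0.5,0.1],[0,0,0,0,0,0.9,0.1],[0,0,0,0,0,0.9,0.1],[0,0,0,0,0,0.9,0.1],[0,0,0,0,0,0.8,0.1],[0,0,0,0,0,0.5,0.1],[0,0,0,0,0,0.25,0.1]]])

```text
clock: 4.25
position: [0.5374, 0.2234, 0.0406]
ee_rot: [-0.0, 0.792, 0.611, -0.001]
force: [0.1, -0.2, -0.4]
grip_width: 0.0468
gripper_force: 0.0
```

apply_moves(increments=[[[0,0,0,0,0,0,-0.3],[0,0,0,0,0,0,-0.6],[0,0,0,0,0,0,-1],[0,0,0,0,0,0,-1],[0,0,0,0,0,0,-1],[0,0,0,0,0,0,-1],[0,0,0,0,0,0,-1]]])

```text
clock: 4.95
position: [0.5379, 0.2245, 0.0424]
ee_rot: [0.0, 0.792, 0.611, 0.001]
force: [-0.9, -0.6, 6.7]
grip_width: 0.0141
gripper_force: 58.7
```

apply_moves(increments=[[[0,0,0,0,0,-0.2,-1],[0,0,0,0,0,-0.6,-1],[0,0,0,0,0,-0.8,-1],[0,0,0,0,0,-0.8,-1],[0,0,0,0,0,-0.6,-1],[0,0,0,0,0,0,-1],[0,0,0,0,0,0,-1]]])

```text
clock: 5.65
position: [0.5372, 0.2245, 0.117]
ee_rot: [-0.0, 0.792, 0.611, 0.0]
force: [0.5, 0.1, -1.2]
grip_width: 0.0139
gripper_force: 58.5
```

```bash
python3 - <<'E'
from h import *;from cell import env
im=[]
for n in("scene","wrist"):
    c=env.read_camera(n);p=c["color"][:,:,::-1]
    s=env.read_state();u,v=proj(c,s["position"])[0].astype(int);print(n,u,v)
    if n=="wrist": im.append(p[max(0,v-150):v+150,max(0,u-150):][:300,:300])
    else: im.append(cv2.resize(p[v-40:v+60,u-50:u+50],(300,300),interpolation=cv2.INTER_NEAREST))
cv2.imwrite("pics/l1.png",np.hstack([cv2.resize(i,(400,400)) for i in im]))
print(s["position"],s["ee_rot"],s["force"],s["grip_width"],s["gripper_force"])
E
```

```text
scene 447 292
wrist 312 324
[0.53665929 0.2242391  0.11598307] [-1.66548721e-04  7.91543994e-01  6.11111928e-01 -5.37788766e-04] [ 0.4370505   0.14469681 -0.87504725] 0.014019869578372408 58.49547028541565
```

View pics/l1.png

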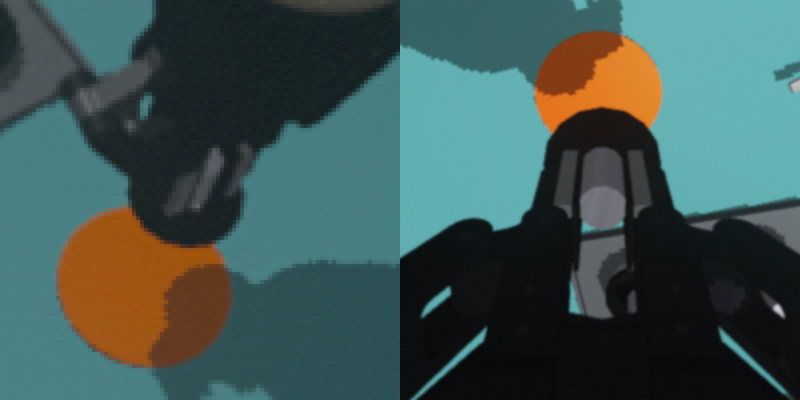

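The left half (scene) shows the hub held upright and clear of the pad. The right half (wrist) has the stem centred between the fingers, with its top at about (314,330) in full-frame pixels. Next I'll carry it past the gauge and measure the bores with the wrist camera.

apply_moves(increments=[[[0,0,0,-0.5,0.17,-0.3,-1],[0,0,0,-0.97,0.33,-0.3,-1],[0,0,0,-0.97,0.33,-0.3,-1],[0,0,0,-0.97,0.33,-0.3,-1],[0,0,0,-0.97,0.33,-0.3,-1],[0,0,0,-0.97,0.33,-0.3,-1],[0,0,0,-0.97,0.33,0,-1],[0,0,0,-0.97,0.33,0,-1]]])

```text
clock: 6.55
position: [0.5508, 0.0299, 0.1618]
ee_rot: [0.0, 0.792, 0.611, -0.0]
force: [-0.4, 0.1, -0.1]
grip_width: 0.014
gripper_force: 58.5
```

apply_moves(increments=[[[0,0,0,-0.97,0.33,0,-1],[0,0,0,-0.97,0.33,0,-1],[0,0,0,-0.97,0.33,0,-1],[0,0,0,-0.97,0.33,0,-1],[0,0,0,-0.97,0.33,0,-1],[0,0,0,-0.97,0.33,0,-1],[0,0,0,-0.97,0.33,0,-1],[0,0,0,-0.97,0.33,0,-1]]])

```text
clock: 7.35
position: [0.5648, -0.1743, 0.1615]
ee_rot: [-0.0, 0.792, 0.611, -0.0]
force: [0.1, -0.4, -1.0]
grip_width: 0.0139
gripper_force: 58.5
```

apply_moves(increments=[[[0,0,0,-0.5,0.17,0,-1],[0,0,0,0,0,0,-1],[0,0,0,0,0,0,-1],[0,0,0,0,0,0,-1]]])

```text
clock: 7.75
position: [0.5668, -0.1835, 0.1613]
ee_rot: [-0.001, 0.791, 0.612, 0.0]
force: [-0.3, 0.1, -0.7]
grip_width: 0.0137
gripper_force: 58.5
```

```bash
python3 - <<'E'
from h import *;from cell import env
c=env.read_camera("wrist");s=env.read_state();r=R.from_quat(np.roll(s["ee_rot"],-1)).as_matrix()
print(s["clock"],s["position"],np.round(r[:,1],4),s["force"])
g=c["color"].min(2);cv2.imwrite("pics/w2.png",c["color"][:,:,::-1])
for i,b in enumerate([(.596,-.0655),(.5825,-.118),(.5693,-.1705)]):
    z=.02+.005*i;u,v=proj(c,[*b,z])[0].astype(int);w=30;print(i+1,u,v)
    if v<w: continue
    p=g[v-w:v+w,u-w:u+w]
    for T in(60,90):
        for k in blobs(p<T,60): print(T,circ(c,k+[u-w,v-w],z))
E
```

```text
7.8 [ 0.56684636 -0.18355975  0.16138033] [ 9.679e-01 -2.513e-01 -6.000e-04] [-0.8053843  -0.23473323 -0.696844  ]
1 311 68
60 [ 0.5972 -0.0657  0.0182  0.0198]
90 [ 0.597  -0.0651  0.0204  0.0207]
2 311 146
60 [ 0.5838 -0.1172  0.024   0.0242]
90 [ 0.5752 -0.1244  0.0302  0.0483]
3 312 218
60 [ 0.5702 -0.1687  0.0287  0.0299]
90 [ 0.5625 -0.1627  0.0433  0.0503]
```

View pics/w2.png

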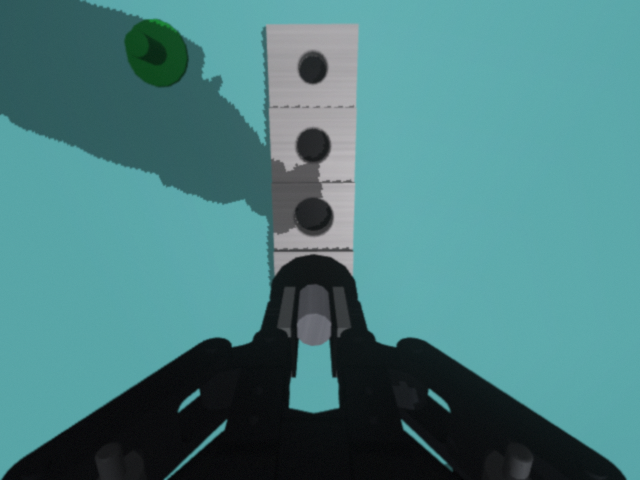

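The wrist view shows bores 1 to 3 at (313,67), (313,145) and (313,215), with the held stem's top at (314,329). Now I'll find the hub's offset in the hand with the same camera.

```bash
python3 - <<'E'
from h import *;from cell import env
c=env.read_camera("wrist");s=env.read_state();r=R.from_quat(np.roll(s["ee_rot"],-1)).as_matrix()
p=c["color"].max(2);print(p[300:352:3,314]);print(p[330,290:340:2])
T0=s["position"]
for T in(110,120,130):
    m=p>T;m[:300]=0;m[352:]=0;m[:,:292]=0;m[:,336:]=0
    for k in blobs(m,200): print(T,cv2.boundingRect(k))
for v in (327,328,329,330):
    q=plane(c,[[314,v]],T0[2]+.0046)[0];print(v,np.round((r.T@(q-T0))*1000,2))
# flange front edge: top extremity of black silhouette
m=(p<60);m[:240]=0
col=[np.argmax(p[225:300,u]<60)+225 for u in range(306,322)];print(col)
E
```

```text
[ 78  78  78  78  82 117 115 116 113 113 113 112 111 114 111 135 169 171]
[ 63  24  21  40 106 115 115 117 119 116 115 114 113 114 115 115 116 114
 116 117  88  25  25  34  81]
110 (298, 314, 32, 38)
120 (298, 339, 32, 13)
130 (298, 340, 32, 12)
327 [ 1.95  0.35 -4.6 ]
328 [ 1.47  0.35 -4.6 ]
329 [ 0.99  0.35 -4.6 ]
330 [ 0.51  0.35 -4.6 ]
[np.int64(225), np.int64(225), np.int64(225), np.int64(225), np.int64(225), np.int64(225), np.int64(225), np.int64(225), np.int64(225), np.int64(225), np.int64(225), np.int64(225), np.int64(225), np.int64(225), np.int64(225), np.int64(225)]
```

apply_moves(increments=[[[0,0,0,0.8,0,0,-1],[0,0,0,0.9,0,0.3,-1],[0,0,0,0.9,-0.04,0.6,-1],[0,0,0,0.9,0,0.8,-1],[0,0,0,0.9,0,0.8,-1],[0,0,0,0.45,0,0.7,-1],[0,0,0,0,0,0.3,-1],[0,0,0,0,0,0,-1]]])

```text
clock: 8.65
position: [0.5957, -0.0675, 0.0733]
ee_rot: [-0.0, 0.791, 0.611, -0.001]
force: [0.8, -1.0, 0.4]
grip_width: 0.0139
gripper_force: 58.5
```

```bash
cat > st.py <<'E'
from h import *;from cell import env;import sys
s=env.read_state();r=R.from_quat(np.roll(s["ee_rot"],-1)).as_matrix()
print(s["clock"],np.round(s["position"],4),np.round(r[:,2],4),np.round(s["force"],1),s["grip_width"])
if len(sys.argv)>1: print("move",np.round((r.T@(np.array(sys.argv[1:4],float)-s["position"]))/.025,3))
E
python3 st.py .5962 -.066 .0615
```

```text
8.65 [ 0.5957 -0.0675  0.0733] [-1.9e-03 -3.0e-04 -1.0e+00] [ 0.8 -1.   0.4] 0.013945741988393715
move [0.065 0.004 0.47 ]
```

apply_moves(increments=[[[0,0,0,0.06,0,0.2,-1],[0,0,0,0,0,0.2,-1],[0,0,0,0,0,0,-1],[0,0,0,0,0,0,-1]]])

```text
clock: 9.05
position: [0.5969, -0.0668, 0.0643]
ee_rot: [0.0, 0.792, 0.611, 0.0]
force: [0.4, -0.9, -1.3]
grip_width: 0.0138
gripper_force: 58.5
```

apply_moves(increments=[[[0,0,0,0,0,0.04,-1],[0,0,0,0,0,0.04,-1],[0,0,0,0,0,0,-1]]])

```text
clock: 9.35
position: [0.5968, -0.0663, 0.062]
ee_rot: [-0.0, 0.792, 0.611, 0.0]
force: [0.0, -0.2, -0.2]
grip_width: 0.0139
gripper_force: 58.5
```

apply_moves(increments=[[[0,0,0,0,0,0.04,-1],[0,0,0,0,0,0,-1],[0,0,0,0,0,0,-1]]])

```text
clock: 9.65
position: [0.5968, -0.0662, 0.061]
ee_rot: [-0.0, 0.792, 0.611, -0.0]
force: [0.2, 1.0, -1.2]
grip_width: 0.0143
gripper_force: 58.5
```

apply_moves(increments=[[[0,0,0,0,-0.02,0.04,-1],[0,0,0,0,0,0,-1],[0,0,0,0,0,0,-1]]])

```text
clock: 9.95
position: [0.5963, -0.0661, 0.06]
ee_rot: [-0.0, 0.792, 0.611, -0.0]
force: [0.1, 0.1, -0.4]
grip_width: 0.0136
gripper_force: 58.5
```

apply_moves(increments=[[[0,0,0,0,0,0.04,-1],[0,0,0,0,0,0,-1],[0,0,0,0,0,0,-1]]])

```text
clock: 10.25
position: [0.5965, -0.0662, 0.0594]
ee_rot: [0.0, 0.792, 0.611, 0.0]
force: [-2.9, -0.1, 5.6]
grip_width: 0.0136
gripper_force: 59.2
```

apply_moves(increments=[[[0,0,0,0,0,0.03,-1],[0,0,0,0,0,0,-1],[0,0,0,0,0,0,-1]]])

```text
clock: 10.55
position: [0.5966, -0.0662, 0.0594]
ee_rot: [0.0, 0.792, 0.611, 0.0]
force: [-3.9, 1.7, 13.5]
grip_width: 0.0137
gripper_force: 60.1
```

Step 1 refuses the plug: it stopped at TCP z 0.0594, the expected tread contact height, with 13 N. Lifting, then trying step 2.

apply_moves(increments=[[[0,0,0,0,0,-0.3,-1],[0,0,0,0,0,-0.3,-1],[0,0,0,-0.5,0,0,-1],[0,0,0,-0.6,0,0,-1],[0,0,0,-0.6,-0.01,0,-1],[0,0,0,-0.43,0,0,-1],[0,0,0,0,0,0,-1],[0,0,0,0,0,0,-1]]])

```text
clock: 11.35
position: [0.5825, -0.1179, 0.0732]
ee_rot: [-0.0, 0.792, 0.611, 0.0]
force: [-0.2, 0.9, -0.3]
grip_width: 0.0138
gripper_force: 58.7
```

apply_moves(increments=[[[0,0,0,0,0,0.1,-1],[0,0,0,0,0,0.1,-1],[0,0,0,0,0,0,-1],[0,0,0,0,0,0,-1]]])

```text
clock: 11.75
position: [0.5826, -0.1172, 0.0681]
ee_rot: [-0.0, 0.791, 0.611, -0.0]
force: [-0.9, -0.8, -1.1]
grip_width: 0.0137
gripper_force: 58.7
```

```bash
python3 st.py .5829 -.1177 .0655
```

```text
11.75 [ 0.5826 -0.1172  0.0681] [-3.e-04  1.e-04 -1.e+00] [-0.9 -0.8 -1.1] 0.01365565284771338
move [-0.017  0.015  0.105]
```

apply_moves(increments=[[[0,0,0,0,0,0.06,-1],[0,0,0,0,0,0.04,-1],[0,0,0,0,0,0,-1],[0,0,0,0,0,0,-1]]])

```text
clock: 12.15
position: [0.5827, -0.1176, 0.0658]
ee_rot: [-0.0, 0.792, 0.611, 0.0]
force: [0.1, 0.4, -0.7]
grip_width: 0.014
gripper_force: 58.7
```

apply_moves(increments=[[[0,0,0,0,0,0.04,-1],[0,0,0,0,0,0,-1],[0,0,0,0,0,0,-1]]])

```text
clock: 12.45
position: [0.5827, -0.1176, 0.0648]
ee_rot: [0.0, 0.792, 0.611, 0.0]
force: [-0.1, 0.3, -1.0]
grip_width: 0.0139
gripper_force: 58.7
```

apply_moves(increments=[[[0,0,0,0,0,0.04,-1],[0,0,0,0,0,0,-1],[0,0,0,0,0,0,-1]]])

```text
clock: 12.75
position: [0.5828, -0.1177, 0.0644]
ee_rot: [0.0, 0.792, 0.611, 0.0]
force: [-2.0, 0.1, 5.6]
grip_width: 0.0142
gripper_force: 59.6
```

apply_moves(increments=[[[0,0,0,0,0,0.02,-1],[0,0,0,0.05,0,0,-1],[0,0,0,0,0,0,-1]]])

```text
clock: 13.05
position: [0.5829, -0.1176, 0.0643]
ee_rot: [0.001, 0.792, 0.611, -0.0]
force: [-4.5, -1.6, 10.7]
grip_width: 0.0141
gripper_force: 59.9
```

apply_moves(increments=[[[0,0,0,-0.05,0,0,-1],[0,0,0,-0.05,0,0,-1],[0,0,0,0,0,0,-1]]])

```text
clock: 13.35
position: [0.5828, -0.118, 0.0643]
ee_rot: [-0.0, 0.791, 0.611, 0.001]
force: [-2.3, 3.0, 11.2]
grip_width: 0.014
gripper_force: 59.9
```

apply_moves(increments=[[[0,0,0,0.05,0.05,0,-1],[0,0,0,0,0,0,-1],[0,0,0,0,0,0,-1]]])

```text
clock: 13.65
position: [0.583, -0.1178, 0.0642]
ee_rot: [-0.001, 0.792, 0.611, -0.0]
force: [-7.2, 2.0, 14.9]
grip_width: 0.0141
gripper_force: 60.4
```

apply_moves(increments=[[[0,0,0,0,-0.05,0,-1],[0,0,0,0,-0.05,0,-1],[0,0,0,0,0,0,-1]]])

```text
clock: 13.95
position: [0.5826, -0.1177, 0.0644]
ee_rot: [0.001, 0.792, 0.611, 0.001]
force: [0.9, -0.2, 7.2]
grip_width: 0.0139
gripper_force: 59.1
```

apply_moves(increments=[[[0,0,0,0,0,-0.16,-1],[0,0,0,0,0.05,0,-1],[0,0,0,0.05,0,0,-1],[0,0,0,0,0,0,-1],[0,0,0,0,0,0.1,-1],[0,0,0,0,0,0.04,-1],[0,0,0,0,0,0,-1],[0,0,0,0,0,0,-1]]])

```text
clock: 14.75
position: [0.5831, -0.1165, 0.0643]
ee_rot: [0.0, 0.792, 0.611, 0.0]
force: [-1.7, 0.3, 8.5]
grip_width: 0.0139
gripper_force: 59.8
```

apply_moves(increments=[[[0,0,0,0,0,-0.14,-1],[0,0,0,-0.05,0,0,-1],[0,0,0,-0.05,0,0,-1],[0,0,0,0,0,0,-1],[0,0,0,0,0,0.1,-1],[0,0,0,0,0,0.04,-1],[0,0,0,0,0,0,-1],[0,0,0,0,0,0,-1]]])

```text
clock: 15.55
position: [0.5825, -0.1188, 0.0643]
ee_rot: [0.0, 0.792, 0.611, 0.0]
force: [-2.1, 0.9, 7.6]
grip_width: 0.0137
gripper_force: 59.8
```

apply_moves(increments=[[[0,0,0,0,0,-0.14,-1],[0,0,0,0.05,0,0,-1],[0,0,0,0,0.05,0,-1],[0,0,0,0,0,0,-1],[0,0,0,0,0,0.1,-1],[0,0,0,0,0,0.04,-1],[0,0,0,0,0,0,-1],[0,0,0,0,0,0,-1]]])

```text
clock: 16.35
position: [0.584, -0.118, 0.0643]
ee_rot: [-0.0, 0.792, 0.611, 0.0]
force: [-2.3, 0.5, 9.4]
grip_width: 0.0138
gripper_force: 59.9
```

apply_moves(increments=[[[0,0,0,0,0,-0.14,-1],[0,0,0,0,-0.05,0,-1],[0,0,0,0,-0.05,0,-1],[0,0,0,0,0,0,-1],[0,0,0,0,0,0.1,-1],[0,0,0,0,0,0.04,-1],[0,0,0,0,0,0,-1],[0,0,0,0,0,0,-1]]])

```text
clock: 17.15
position: [0.5816, -0.1174, 0.0643]
ee_rot: [0.0, 0.792, 0.611, 0.0]
force: [-1.9, 1.1, 7.9]
grip_width: 0.0141
gripper_force: 59.7
```

Step 2 refuses it at the centre and at ±1.2 mm on both axes. On to step 3.

apply_moves(increments=[[[0,0,0,0,0,-0.3,-1],[0,0,0,0,0,-0.2,-1],[0,0,0,-0.5,0.06,0,-1],[0,0,0,-0.6,0,0,-1],[0,0,0,-0.6,0,0,-1],[0,0,0,-0.45,0,0,-1],[0,0,0,0,0,0,-1],[0,0,0,0,0,0,-1]]])

```text
clock: 17.95
position: [0.5691, -0.17, 0.0762]
ee_rot: [-0.0, 0.792, 0.611, 0.0]
force: [-0.7, 0.4, -0.2]
grip_width: 0.0136
gripper_force: 58.7
```

apply_moves(increments=[[[0,0,0,0,0,0.08,-1],[0,0,0,0,0,0.08,-1],[0,0,0,0,0,0,-1],[0,0,0,0,0,0,-1]]])

```text
clock: 18.35
position: [0.5693, -0.1693, 0.0722]
ee_rot: [-0.0, 0.791, 0.611, -0.0]
force: [0.5, -0.2, 0.1]
grip_width: 0.0139
gripper_force: 58.7
```

```bash
python3 st.py .5696 -.1699 .0705
```

```text
18.35 [ 0.5693 -0.1693  0.0722] [-2.e-04  1.e-04 -1.e+00] [ 0.5 -0.2  0.1] 0.013883244090472174
move [-0.022  0.017  0.066]
```

apply_moves(increments=[[[0,0,0,-0.01,0.01,0.06,-1],[0,0,0,0,0,0,-1],[0,0,0,0,0,0,-1]]])

```text
clock: 18.65
position: [0.5694, -0.17, 0.0708]
ee_rot: [0.0, 0.792, 0.611, -0.0]
force: [0.2, -0.1, -0.5]
grip_width: 0.0136
gripper_force: 58.7
```

apply_moves(increments=[[[0,0,0,0,0,0.04,-1],[0,0,0,0,0,0.03,-1],[0,0,0,0,0,0,-1],[0,0,0,0,0,0,-1]]])

```text
clock: 19.05
position: [0.5695, -0.17, 0.069]
ee_rot: [-0.0, 0.792, 0.611, 0.0]
force: [-0.2, -0.8, -1.2]
grip_width: 0.0137
gripper_force: 58.7
```

apply_moves(increments=[[[0,0,0,0,0,0.02,-1],[0,0,0,0,0,0,-1],[0,0,0,0,0,0,-1]]])

```text
clock: 19.35
position: [0.5695, -0.17, 0.0686]
ee_rot: [0.0, 0.792, 0.611, 0.0]
force: [0.5, 0.7, -0.0]
grip_width: 0.0141
gripper_force: 58.7
```

It is 0.8 mm below the tread with no force, so it's entering.

apply_moves(increments=[[[0,0,0,0,0,0.04,-1],[0,0,0,0,0,0,-1],[0,0,0,0,0,0,-1]]])

```text
clock: 19.65
position: [0.5694, -0.17, 0.0675]
ee_rot: [-0.0, 0.792, 0.611, -0.0]
force: [0.2, 0.3, -0.9]
grip_width: 0.0135
gripper_force: 58.7
```

apply_moves(increments=[[[0,0,0,0,0,0.04,-1],[0,0,0,0,0,0.04,-1],[0,0,0,0,0,0,-1]]])

```text
clock: 19.95
position: [0.5695, -0.17, 0.0654]
ee_rot: [0.0, 0.792, 0.611, 0.0]
force: [-0.0, 0.1, 0.0]
grip_width: 0.0142
gripper_force: 58.7
```

apply_moves(increments=[[[0,0,0,0,0,0.04,-1],[0,0,0,0,0,0.04,-1],[0,0,0,0,0,0.04,-1],[0,0,0,0,0,0,-1]]])

```text
clock: 20.35
position: [0.5695, -0.17, 0.0625]
ee_rot: [0.0, 0.792, 0.611, 0.0]
force: [0.8, -0.7, -1.2]
grip_width: 0.0135
gripper_force: 58.7
```

apply_moves(increments=[[[0,0,0,0,0,0.04,-1],[0,0,0,0,0,0.04,-1],[0,0,0,0,0,0.04,-1],[0,0,0,0,0,0,-1]]])

```text
clock: 20.75
position: [0.5695, -0.17, 0.0594]
ee_rot: [0.0, 0.792, 0.611, -0.0]
force: [0.6, 0.3, -0.4]
grip_width: 0.0138
gripper_force: 58.7
```

apply_moves(increments=[[[0,0,0,0,0,0.04,-1],[0,0,0,0,0,0.04,-1],[0,0,0,0,0,0,-1],[0,0,0,0,0,0,-1]]])

```text
clock: 21.15
position: [0.5694, -0.17, 0.0575]
ee_rot: [-0.0, 0.792, 0.611, 0.0]
force: [-1.2, 0.4, -1.2]
grip_width: 0.0137
gripper_force: 58.9
```

apply_moves(increments=[[[0,0,0,0,0,0.03,-1],[0,0,0,0,0,0,-1],[0,0,0,0,0,0,-1]]])

```text
clock: 21.45
position: [0.5694, -0.17, 0.0574]
ee_rot: [-0.0, 0.792, 0.611, 0.0]
force: [-2.6, 0.3, 8.1]
grip_width: 0.0139
gripper_force: 60.0
```

It's seated: flange on the tread at z 0.0574, 8 N. Releasing.

apply_moves(increments=[[[0,0,0,0,0,-0.025,-1],[0,0,0,0,0,0,-0.4],[0,0,0,0,0,0,-0.2],[0,0,0,0,0,0,0],[0,0,0,0,0,0,0],[0,0,0,0,0,0,0],[0,0,0,0,0,0,0]]])

```text
clock: 22.15
position: [0.5695, -0.17, 0.0574]
ee_rot: [-0.0, 0.792, 0.611, 0.0]
force: [1.0, -0.7, 0.2]
grip_width: 0.0429
gripper_force: 0.0
```

apply_moves(increments=[[[0,0,0,0,0,-0.2,0],[0,0,0,0,0,-0.5,0],[0,0,0,0,0,-0.9,0],[0,0,0,0,0,-0.9,0],[0,0,0,0,0,-0.9,0],[0,0,0,0,0,-0.9,0],[0,0,0,-0.5,0,-0.5,0],[0,0,0,0,0,0,0]]])

```text
clock: 22.95
position: [0.5666, -0.185, 0.1799]
ee_rot: [0.002, 0.792, 0.61, 0.001]
force: [0.5, -0.9, -0.2]
grip_width: 0.0425
gripper_force: 0.0
```

apply_moves(increments=[[[0,0,0,-0.9,0,0,0],[0,0,0,-0.9,0,0,0],[0,0,0,-0.5,0,0,0],[0,0,0,0,0,0,0],[0,0,0,0,0,0,0],[0,0,0,0,0,0,0]]])

```text
clock: 23.55
position: [0.5521, -0.2363, 0.177]
ee_rot: [-0.0, 0.791, 0.612, 0.0]
force: [-0.4, 0.8, 1.3]
grip_width: 0.0427
gripper_force: 0.0
```

```bash
python3 - <<'E'
from h import *;from cell import env
a=env.read_camera("wrist")["color"];b=env.read_camera("scene")["color"]
cv2.imwrite("pics/f.png",np.hstack([cv2.resize(a[:,120:520],(400,480)),cv2.resize(b[100:280,200:350],(400,480))])[:,:,::-1])
E
```

```text
(no output)
```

View pics/f.png

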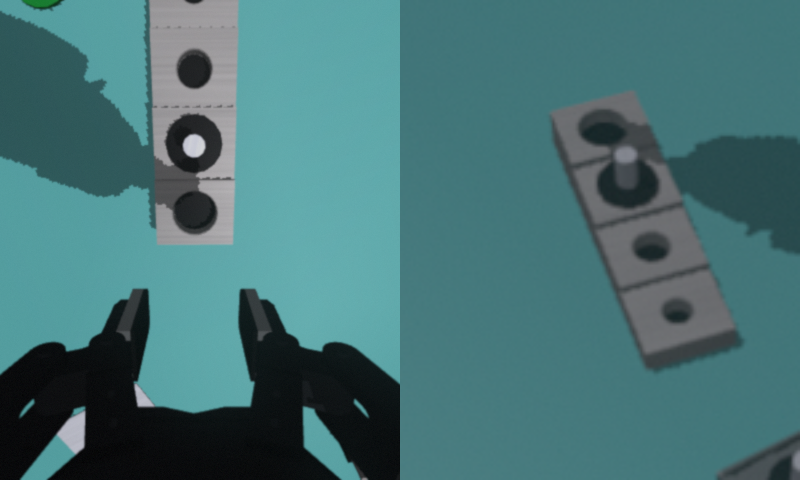

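Both views show the hub upright and seated in step 3, at (194,145) in the left half and (627,180) in the right half. The gripper is clear.

```bash
python3 -c "
from cell import env
print(env.close_job())"
```

```text
the job is handed in; nothing more can be done
None
```

Steps 1 and 2 refused the hub from the orange pad; it entered step 3 (31 mm bore, so the 30 mm plug), and I left it there fully home, released it and handed the job in, after about 24 s on the robot's clock.

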